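# Unstack the specimen pots onto their intake seats

## Task

Take the two stacks of specimen pots apart and stand each pot on the bench seat of its own lid colour, flat inside the coloured rim. The red-lidded pot is urgent: seat it before you touch any other pot. Keep the pots upright, set them down gently rather than dropping them, and leave the amber bottle and the steel beaker where they are.

Things in the scene. Friction and masses are not known exactly. Their poses are not given: they have to be found in the camera images.
- red_pot: Loose sealed round specimen pot, 38 mm in diameter and 40 mm tall: white body 34 mm across, screw lid in red (the top 14 mm, 38 mm across, flat on top). Stands upright; origin at the centre of its underside, z up. About 50 g (varies by -30/+40 %). The urgent one. At the start it stands on the lid of one of the two large pots (either one), its underside 44 mm above the bench.
- yellow_pot: Loose sealed round specimen pot, 38 mm in diameter and 40 mm tall: white body 34 mm across, screw lid in yellow (the top 14 mm, 38 mm across, flat on top). Stands upright; origin at the centre of its underside, z up. About 50 g (varies by -30/+40 %). At the start it stands on the lid of one of the two large pots (either one), its underside 44 mm above the bench.
- green_pot: Loose sealed round specimen pot, 62 mm in diameter and 44 mm tall: white body 58 mm across, screw lid in green (the top 14 mm, 62 mm across, flat on top). Stands upright; origin at the centre of its underside, z up. About 120 g (varies by -30/+40 %). Large pot; at the start it stands on the bench with one of the small pots (red or yellow, either one) on its lid.
- blue_pot: Loose sealed round specimen pot, 62 mm in diameter and 44 mm tall: white body 58 mm across, screw lid in blue (the top 14 mm, 62 mm across, flat on top). Stands upright; origin at the centre of its underside, z up. About 120 g (varies by -30/+40 %). Large pot; at the start it stands on the bench with one of the small pots (red or yellow, either one) on its lid.
- red_seat: Fixed target seat for the red-lidded pot: white square plate 70 mm wide, 6 mm thick, with a red rim ring on it (56 mm inside, 64 mm outside diameter, its top 11 mm above the bench) and a red disc in the middle. The pot stands on the plate inside the rim, 9 mm to spare all round. Origin: centre of the plate's underside, on the bench; plate top 6 mm above it; z up.
- yellow_seat: Fixed target seat for the yellow-lidded pot: white square plate 70 mm wide, 6 mm thick, with a yellow rim ring on it (56 mm inside, 64 mm outside diameter, its top 11 mm above the bench) and a yellow disc in the middle. The pot stands on the plate inside the rim, 9 mm to spare all round. Origin: centre of the plate's underside, on the bench; plate top 6 mm above it; z up.
- green_seat: Fixed target seat for the green-lidded pot: white square plate 94 mm wide, 6 mm thick, with a green rim ring on it (80 mm inside, 88 mm outside diameter, its top 11 mm above the bench) and a green disc in the middle. The pot stands on the plate inside the rim, 9 mm to spare all round. Origin: centre of the plate's underside, on the bench; plate top 6 mm above it; z up.
- blue_seat: Fixed target seat for the blue-lidded pot: white square plate 94 mm wide, 6 mm thick, with a blue rim ring on it (80 mm inside, 88 mm outside diameter, its top 11 mm above the bench) and a blue disc in the middle. The pot stands on the plate inside the rim, 9 mm to spare all round. Origin: centre of the plate's underside, on the bench; plate top 6 mm above it; z up.
- amber_bottle: Bystander: loose amber bottle with black cap, 42 mm in diameter, 78 mm tall, upright on the bench among the seats and stacks; origin at the centre of its underside.
- steel_beaker: Bystander: loose open steel beaker, 54 mm across the rim, 60 mm tall, upright among the seats and stacks; origin at the centre of its underside. (A fixed grey tube block, 58 mm square, 64 mm tall, purple caps, not listed, stands there too, 120 mm or more from the centre of any seat or stack.) Nothing in the working area is taller than a stack (84 mm).
There are look-alikes about, which are no part of the job. Leave any pink look-alike of the green_pot alone.

How it is judged:
On the way:
1. the red pot stands released in the red seat while the other three pots are still where they were (within 30 mm) (horizontal distance between red_pot and red_seat below 0.012 m and z of red_pot in the frame of red_seat between 0.003 and 0.0085 m and angle between red_pot's own z axis and vertical below 0.1 rad and linear speed of red_pot below 0.03 m/s and angular speed of red_pot below 0.2 rad/s and contact force between red_pot and the fingers below 0.1 N and distance of each of yellow_pot, green_pot, blue_pot from where it was at the start of the episode below 0.03 m), for 0.2 s.
At the end, for the whole second after the job is handed in: Each of the four pots stands upright, released and at rest on the plate of the seat of its own colour, inside the rim (centre within 12 mm of the seat's centre, underside within 2.5 mm above the plate, tilt under 0.1 rad); the bottle and the beaker are within 30 mm of where they began (horizontal distance between red_pot and red_seat below 0.012 m and z of red_pot in the frame of red_seat between 0.003 and 0.0085 m and angle between each of red_pot, yellow_pot, green_pot, blue_pot's own z axis and vertical below 0.1 rad and linear speed of each of red_pot, yellow_pot, green_pot, blue_pot below 0.03 m/s and angular speed of each of red_pot, yellow_pot, green_pot, blue_pot below 0.2 rad/s and contact force between each of red_pot, yellow_pot, green_pot, blue_pot and the fingers below 0.1 N and horizontal distance between yellow_pot and yellow_seat below 0.012 m and z of yellow_pot in the frame of yellow_seat between 0.003 and 0.0085 m and horizontal distance between green_pot and green_seat below 0.012 m and z of green_pot in the frame of green_seat between 0.003 and 0.0085 m and horizontal distance between blue_pot and blue_seat below 0.012 m and z of blue_pot in the frame of blue_seat between 0.003 and 0.0085 m and distance of each of amber_bottle, steel_beaker from where it was at the start of the episode below 0.03 m); the robot touches nothing.
It fails at once if the amber bottle was shoved from its place or tipped (distance of amber_bottle from where it was at the start of the episode above 0.03 m or angle between amber_bottle's own z axis and vertical above 0.5 rad).
It fails at once if the steel beaker was shoved from its place or tipped (distance of steel_beaker from where it was at the start of the episode above 0.03 m or angle between steel_beaker's own z axis and vertical above 0.5 rad).
It fails at once if a pot was tipped well off upright (more than 35 degrees) (angle between any of red_pot, yellow_pot, green_pot, blue_pot's own z axis and vertical above 0.61 rad).
It fails at once if a pot was dropped onto its seat (moving faster than 0.7 m/s within 45 mm above its plate) ((horizontal distance between red_pot and red_seat below 0.04 m and z of red_pot in the frame of red_seat below 0.05 m and linear speed of red_pot above 0.7 m/s) or (horizontal distance between yellow_pot and yellow_seat below 0.04 m and z of yellow_pot in the frame of yellow_seat below 0.05 m and linear speed of yellow_pot above 0.7 m/s) or (horizontal distance between green_pot and green_seat below 0.04 m and z of green_pot in the frame of green_seat below 0.05 m and linear speed of green_pot above 0.7 m/s) or (horizontal distance between blue_pot and blue_seat below 0.04 m and z of blue_pot in the frame of blue_seat below 0.05 m and linear speed of blue_pot above 0.7 m/s)).
It also fails if it takes over 120 s, if anything falls off the work surface, if the arm or the gripper's body presses on something with over 40 N, if the wrist force passes 120 N, or if a joint passes its speed limit or range.

## Robot

A 7-joint arm with a two-finger parallel gripper is mounted at the origin on the work surface. World frame = base frame: x ahead of the robot, y to its left, z up, the work surface at z = 0. Lengths are in m, angles in rad, forces in N, time in s.
With the tool pointing down it reaches from about 0.425 to 0.95 m from the base axis. Payload 16.7 kg.
Tool frame: the origin (TCP) lies on the centre line of the jaws, within the pads' length; the fingertips stand 25 mm ahead of it and the grasp point (between the pads) lies 6 mm ahead of it (robot.finger_overhang is the distance from the TCP to the fingertips, in m); z points along the fingers, y is the direction in which the jaws open and shut (so a half turn about z gives the same grasp; the last joint's range is limited). The gripper opens to 94 mm and grips with 3 to 60 N. Pads are 16 mm wide; open, the fingers measure 119 mm over their backs; the gripper's body (75 mm by 177 mm) begins 78 mm behind the grasp point.
Start: joints at [-1.325, 0.426, 0.074, 1.606, -0.034, 1.111, -0.067], TCP at [0.26, 0.623, 0.23] pointing down, gripper open.
Joint ranges: [-2.85, 2.85], [-0.5, 2.14], [-1.23, 1.37], [0.21, 2.46], [-1.02, 4.16], [0.16, 2.05], [-2.73, 2.73]. Speed limits (rad/s): [1.89, 1.89, 2.39, 2.39, 3.01, 3.01, 3.01].

## Interface

Orientations are given as [roll, pitch, yaw] about the fixed x, y, z axes, in that order (R = Rz(yaw) Ry(pitch) Rx(roll)).
In Python, from station import robot, let_go, close, eyes gives the robot as it stands. Calls block until the motion is done:
- robot.goto(position, orientation): joint-space move of the TCP to a pose.
- robot.servo_line(position, ori=None, feed=0.15): straight line of the TCP; ori=None keeps the orientation; feed is the mean speed in m/s.
- robot.movej(angles): joint-space move.
- let_go() and close(f_grip=None): open the fingers fully, or close them until they stop; f_grip is the grip in N (None keeps the last).
- robot.hold(seconds).
- robot.inverse_kinematics(position, orientation): joint angles nearest the present ones, or None.
- eyes.capture(name): name is "scene" or "top" or "wrist"; returns the picture (400x640x3 uint8, red, green, blue); there is no depth.
- eyes.camera_info(name): a dict with "camera_matrix" (3x3 intrinsics, pixels), "rvec" (rotation vector, rad) and "tvec" (3), from world to camera coordinates, as OpenCV has them; the wrist camera has in their place "mount" (4x4, takes a point from camera to tool coordinates, whose origin is the TCP and whose axes are the flange's). Camera axes: x right, y down, z forward; pixel columns grow to the right and rows downward; lengths in m; the calibration is good to about 2 mm. A picture is of the moment at which its call begins: read the wrist's pose just before it. camera_info takes no time and is no camera call.
A pose or a line that the arm cannot do raises robot.PlanningError and nothing moves.
- robot.finish_job(): hands the job in, once; it reports no verdict.
Readings, each from a call of its own:
- robot.get_time_s(): time.
- robot.get_qpos(): joint angles.
- robot.get_qvel(): joint speeds.
- robot.get_joint_efforts(): joint torques, N m.
- robot.get_tool_pos(): TCP position.
- robot.get_orientation(): TCP orientation.
- robot.get_force(): force on the tool from outside, world axes, zero at the start.
- robot.get_ft_torque(): the same for the moment, N m.
- robot.get_gripper_width(): opening from 0.0 (shut) to 1.0 (fully open).
Only numpy, scipy, OpenCV 4.12 (cv2) and the standard library are available. Lean on these libraries where they do the work, as an engineer would, in place of code of your own. Each camera call takes 0.05 s, during which the arm holds its last target. There are 200 camera calls.

## Working session

There is one attempt and no reset: what is moved stays moved. The work goes in short steps, each a Python script; the robot and the scene stay as the last script left them, time stands still between calls to the robot, and variables do not carry over. Pictures are saved under pics/ and viewed, about 12 in all and at most 16, crops included, and the job is handed in when it is done.

```bash
mkdir -p pics
python3 - <<'E'
from station import robot, eyes
import cv2
for n in ("top","scene"):
    im=eyes.capture(n); cv2.imwrite(f"pics/{n}0.png",im[:,:,::-1]); print(n,eyes.camera_info(n))
print(eyes.camera_info("wrist"),robot.get_tool_pos(),robot.get_orientation(),robot.get_time_s())
E
```

```text
top {'camera_matrix': array([[511.98180247,   0.        , 318.42200472],
       [  0.        , 511.98180247, 199.0894622 ],
       [  0.        ,   0.        ,   1.        ]]), 'rvec': array([ 2.14640053, -2.12961007,  0.21333779]), 'tvec': array([-0.00609398,  0.53369217,  1.16791952])}
scene {'camera_matrix': array([[457.76267107,   0.        , 322.86751973],
       [  0.        , 457.76267107, 209.40438692],
       [  0.        ,   0.        ,   1.        ]]), 'rvec': array([ 1.96770795,  0.88761313, -0.4705783 ]), 'tvec': array([-0.35765516, -0.15755741,  1.80564971])}
{'camera_matrix': array([[326.31621833,   0.        , 321.89847974],
       [  0.        , 326.31621833, 195.53311527],
       [  0.        ,   0.        ,   1.        ]]), 'mount': array([[ 3.87800785e-05, -9.67689449e-01, -2.52145056e-01,
         7.32463768e-02],
       [ 9.99999899e-01,  1.50586916e-04, -4.24126086e-04,
        -1.08964562e-03],
       [ 4.48392085e-04, -2.52145014e-01,  9.67689357e-01,
        -1.53753286e-01],
       [ 0.00000000e+00,  0.00000000e+00,  0.00000000e+00,
         1.00000000e+00]])} [0.25950239 0.62272113 0.22982417] [-3.14041131e+00  8.34617120e-05  2.74675903e+00] 0.1
```

View pics/top0.png

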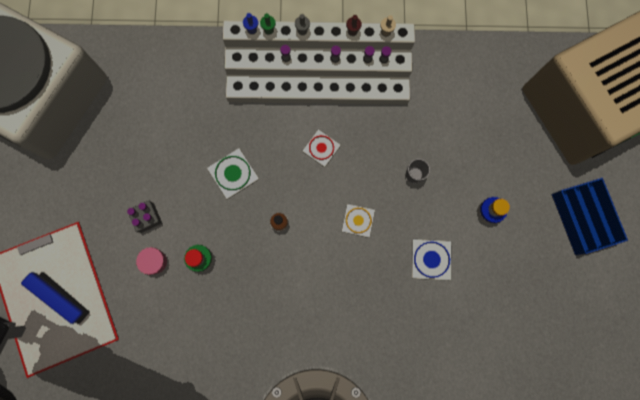

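View pics/scene0.png

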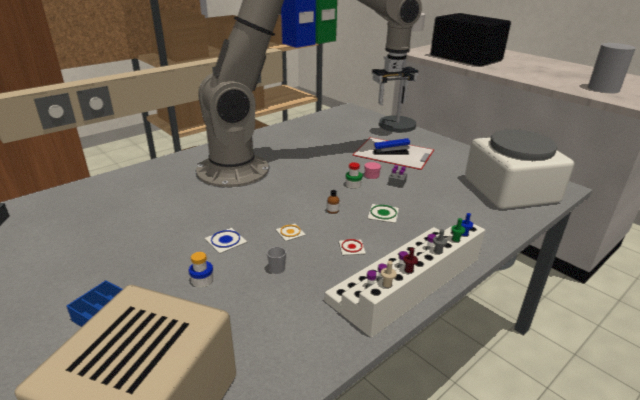

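The top view shows red-on-green at (197,258), with its pink look-alike to the left at (151,262), and yellow-on-blue at (498,208). The seats are red (321,147), green (233,173), yellow (358,220) and blue (431,259). The bottle is at (279,222), the beaker at (417,172) and the tube block at (144,215). Next I'll measure these positions.

```bash
cat > h.py <<'E'
import numpy as np, cv2
from station import robot, let_go, close, eyes
from scipy.spatial.transform import Rotation as R
HUE={"red":[(0,6),(174,180)],"yellow":[(14,32)],"green":[(50,85)],"blue":[(108,128)]}
def mask(im,c,smin=110,vmin=50):
    h=cv2.cvtColor(im,cv2.COLOR_RGB2HSV); m=0
    for a,b in HUE[c]: m=m|cv2.inRange(h,(a,smin,vmin),(b,255,255))
    return m
def cam(name,pose=None):
    i=eyes.camera_info(name); K=i["camera_matrix"]
    if "mount" in i:
        p,o=pose; T=np.eye(4); T[:3,:3]=R.from_euler("xyz",o).as_matrix(); T[:3,3]=p
        T=T@i["mount"]; return K,T[:3,:3],T[:3,3]
    r=cv2.Rodrigues(i["rvec"])[0]; return K,r.T,-r.T@i["tvec"]
def ray(c,uv,z):
    K,Rw,o=c; d=Rw@np.linalg.solve(K,[uv[0],uv[1],1.]); return o+d*(z-o[2])/d[2]
def proj(c,P):
    K,Rw,o=c; q=K@(Rw.T@(np.asarray(P)-o)); return q[:2]/q[2]
def blobs(m,amin=30):
    n,l,s,ct=cv2.connectedComponentsWithStats(m)
    return [(ct[i],s[i],l==i) for i in range(1,n) if s[i][4]>=amin]
def rim(c,blob,z):
    """circle fitted in plane z to the outline of a blob: centre, radius"""
    k=max(cv2.findContours(blob.astype(np.uint8),cv2.RETR_EXTERNAL,cv2.CHAIN_APPROX_NONE)[0],key=cv2.contourArea)[:,0]
    P=np.array([ray(c,u,z)[:2] for u in k]); A=np.c_[2*P,np.ones(len(P))]
    s=np.linalg.lstsq(A,(P**2).sum(1),rcond=None)[0]; return s[:2],np.sqrt(s[2]+s[:2]@s[:2])
def shot(name):
    pose=(robot.get_tool_pos(),robot.get_orientation()) if name=="wrist" else None
    im=eyes.capture(name); return im,cam(name,pose)
E
python3 - <<'E'
from h import *
for n in ("top","scene"):
    im,c=shot(n); print(n,"cam",c[2].round(3))
    for col in HUE:
        for ct,s,b in blobs(mask(im,col),12):
            P=ray(c,ct,0.007)
            if not(0.3<np.hypot(*P[:2])<1.1): continue
            ze=dict(red=.084,yellow=.084,green=.044,blue=.044)[col]
            f7,r7=rim(c,b,0.01); fe,re=rim(c,b,ze)
            print(col,ct.round(1),s[:5],"seat",f7.round(4),r7.round(4),"lid",fe.round(4),re.round(4))
im,c=shot("top")
for nm,uv,z in (("bottle",(279,221),.078),("beaker",(418,168),.06),("beakerbase",(416,178),0),("tube",(144,214),.05),("pink",(151,261),.044)):
    P=ray(c,uv,z);print(nm,P.round(3),np.hypot(*P[:2]).round(3))
E
```

```text
top cam [0.319 0.023 1.244]
red [353.3  23.7] [347  16  14  15 110] seat [ 1.0081 -0.0918] 0.0181 lid [ 0.9668 -0.0849] 0.017
red [320.7 147.1] [309 135  25  25  98] seat [ 0.6725 -0.0085] 0.0303 lid [ 0.6513 -0.0066] 0.0284
red [321.1 147.3] [316 143  11  10  77] seat [ 0.6719 -0.0085] 0.0114 lid [ 0.6508 -0.0066] 0.0108
red [ 75.6 308.9] [ 15 222 104 156 765] seat [0.2967 0.6247] 0.1511 lid [0.298  0.5886] 0.142
red [ 15.3 246.3] [  0 239  35  15  61] seat [0.421  0.7144] 0.0244 lid [0.4149 0.6729] 0.0229
red [161.4 263.4] [153 250  13  24  59] seat [0.3866 0.3908] 0.0267 lid [0.3826 0.3687] 0.0251
red [193.5 257.8] [185 250  18  17 236] seat [0.3953 0.2946] 0.0196 lid [0.3907 0.2783] 0.0184
red [  4.9 304.7] [  0 286  12  36  93] seat [0.2936 0.7067] 0.0341 lid [0.2951 0.6657] 0.032
yellow [500.3 206.6] [491 198  19  18 246] seat [ 0.5262 -0.4504] 0.0211 lid [ 0.5138 -0.422 ] 0.0198
yellow [358.5 220.2] [346 208  26  25 103] seat [ 0.49   -0.0999] 0.0303 lid [ 0.4797 -0.0925] 0.0285
yellow [358.  220.1] [353 215  11  11  88] seat [ 0.4896 -0.0994] 0.0119 lid [ 0.4793 -0.092 ] 0.01
[... 3253 characters left out ...]
0.0424 lid [0.857  0.2584] 0.0406
blue [391.8 143.2] [374 138  36  11 226] seat [0.2453 0.6729] 0.0614 lid [0.2952 0.6095] 0.0588
blue [467.  224.1] [462 213  11  23 133] seat [0.8319 0.3549] 0.044 lid [0.8571 0.305 ] 0.0422
blue [225.3 238.9] [219 235  13   8  74] seat [ 0.4016 -0.2793] 0.0173 lid [ 0.445  -0.3026] 0.0165
blue [201.1 271.4] [189 261  24  18 214] seat [ 0.4843 -0.4091] 0.0296 lid [ 0.5241 -0.427 ] 0.0284
blue [ 91.5 301.9] [  67  281   55   45 1026] seat [ 0.4217 -0.6727] 0.0589 lid [ 0.4642 -0.6794] 0.0564
bottle [0.476 0.089 0.078] 0.485
beaker [ 0.609 -0.239  0.06 ] 0.654
beakerbase [ 0.598 -0.246  0.   ] 0.647
tube [0.494 0.406 0.05 ] 0.639
pink [0.385 0.385 0.044] 0.544
```

The top and scene views agree to within a few mm, and the radii match the given sizes. I'll look closer with the wrist camera, over the red stack first.

```bash
cat >> h.py <<'E'
def ori(yaw): return [np.pi,0,yaw]
def look(x,y,yaw,col,ztop,fn,tz=0.22):
    robot.goto([x,y,tz],ori(yaw)); robot.hold(0.2); im,c=shot("wrist")
    cv2.imwrite(f"pics/{fn}.png",im[:,:,::-1])
    for ct,s,b in blobs(mask(im,col),150):
        f,r=rim(c,b,ztop)
        if np.hypot(*(f-[x,y]))<.06: print(fn,col,ct.round(),s[4],"centre",f.round(4),"r",r.round(4))
    print("t",robot.get_time_s(),"q",robot.get_qpos().round(2))
    return im,c
E
python3 - <<'E'
from h import *
for nm,p in (("R",(.391,.278)),("Y",(.514,-.422)),("rs",(.672,-.0085)),("ys",(.49,-.0995)),("gs",(.604,.2097)),("bs",(.3964,-.2758))):
    for yaw in (np.pi/2,np.pi,2.4,0,-np.pi/2):
        q=[robot.inverse_kinematics([*p,z],ori(yaw)) for z in (.045,.2)]
        print(nm,round(yaw,2),[None if a is None else np.round(a,2).tolist() for a in q])
look(.391,.278,np.pi/2 if robot.inverse_kinematics([.391,.278,.08],ori(np.pi/2)) is not None else 2.747,"red",.084,"w_red")
E
```

```text
R 1.57 [[-1.06, 0.4, 0.37, 2.2, -0.26, 0.58, -0.5], [-1.14, 0.14, 0.43, 2.08, -0.07, 0.93, -0.67]]
R 3.14 [[-0.84, 0.38, 0.1, 2.19, -0.07, 0.57, 0.88], [-0.89, 0.14, 0.15, 2.07, -0.03, 0.93, 0.84]]
R 2.4 [[-0.94, 0.39, 0.23, 2.19, -0.16, 0.57, 0.23], [-1.01, 0.14, 0.28, 2.08, -0.05, 0.93, 0.13]]
R 0 [[-1.25, 0.45, 0.6, 2.21, -0.45, 0.6, -1.88], [-1.36, 0.15, 0.68, 2.09, -0.12, 0.93, -2.19]]
R -1.57 [[-0.59, 0.39, -0.19, 2.17, 0.13, 0.59, 2.27], [-0.66, 0.14, -0.1, 2.06, 0.02, 0.94, 2.37]]
Y 1.57 [[0.17, 0.7, 0.6, 1.79, -0.52, 0.82, 1.02], [-0.08, 0.65, 1.02, 1.7, -0.6, 1.14, 1.1]]
Y 3.14 [[0.09, 0.74, 0.73, 1.79, -0.64, 0.86, 2.69], [-0.03, 0.6, 0.91, 1.7, -0.52, 1.11, 2.61]]
Y 2.4 [[0.24, 0.67, 0.49, 1.78, -0.42, 0.8, 1.77], [0.26, 0.47, 0.45, 1.68, -0.23, 1.05, 1.61]]
Y 0 [[-0.06, 0.89, 1.01, 1.8, -0.91, 0.99, -0.24], [-0.16, 0.76, 1.21, 1.7, -0.76, 1.23, -0.34]]
Y -1.57 [[-0.06, 0.89, 1.01, 1.8, -0.91, 0.99, -1.81], [-0.16, 0.76, 1.21, 1.7, -0.76, 1.23, -1.91]]
rs 1.57 [[-0.51, 0.71, 0.61, 1.77, -0.53, 0.83, 0.35], [-0.61, 0.55, 0.75, 1.67, -0.41, 1.09, 0.27]]
rs 3.14 [[-0.29, 0.6
[... 1291 characters left out ...]
[-0.31, 0.58, -0.17, 1.81, 0.13, 0.76, 2.59], [-0.39, 0.4, -0.06, 1.72, 0.03, 1.03, 2.68]]
bs 1.57 [[-0.18, 0.53, 0.83, 2.21, -0.65, 0.66, 1.11], [-0.42, 0.23, 1.04, 2.1, -0.24, 0.94, 0.75]]
bs 3.14 [[-0.17, 0.52, 0.81, 2.21, -0.63, 0.65, 2.67], [0.74, 0.16, -0.3, 2.04, 0.06, 0.94, 1.99]]
bs 2.4 [[0.05, 0.43, 0.52, 2.2, -0.38, 0.59, 1.68], [0.07, 0.15, 0.44, 2.08, -0.08, 0.93, 1.39]]
bs 0 [[-0.3, 0.64, 1.02, 2.22, -0.84, 0.75, -0.28], [-0.42, 0.23, 1.04, 2.1, -0.24, 0.94, -0.82]]
bs -1.57 [[-0.3, 0.64, 1.02, 2.22, -0.84, 0.75, -1.85], [-0.55, 0.32, 1.25, 2.1, -0.37, 0.97, -2.24]]
w_red red [321. 191.] 1381 centre [0.3897 0.2793] r 0.0191
t 1.8833 q [-1.15  0.11  0.43  2.06 -0.06  0.98 -0.69]
```

View pics/w_red.png

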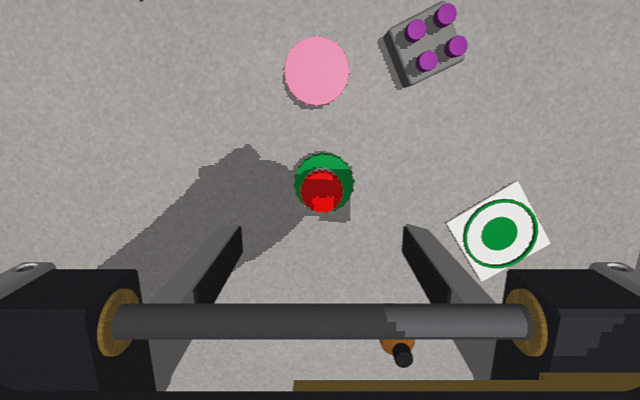

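The wrist view shows the red lid at (321,191) on the green pot, with a fitted radius of 19.1 mm against 19 mm given. The pink pot is well clear at (317,70). Picking red.

```bash
cat >> h.py <<'E'
YAW=np.pi/2
def line(p,yaw=YAW,feed=.15):
    try: robot.servo_line(p,ori(yaw),feed=feed)
    except robot.PlanningError as e: print("line->goto",e); robot.goto(p,ori(yaw))
def pick(x,y,base,hg,f,yaw=YAW):
    """hg: grasp height above the pot's underside"""
    z=base+hg+.006
    line([x,y,z+.06],yaw,.2); line([x,y,z],yaw,.08); close(f_grip=f)
    robot.hold(.2); print("width mm",robot.get_gripper_width()*94,"F",robot.get_force().round(2))
    line([x,y,z+.03],yaw,.06); line([x,y,.22],yaw,.15)
    print("lifted: width mm",robot.get_gripper_width()*94,"F",robot.get_force().round(2),"t",robot.get_time_s())
def place(x,y,hg,yaw=YAW):
    z=.0068+hg+.006
    line([x,y,.22],yaw,.2); line([x,y,z+.02],yaw,.12); line([x,y,z],yaw,.03); robot.hold(.2)
    print("down F",robot.get_force().round(2)); let_go(); robot.hold(.2)
    line([x,y,z+.06],yaw,.1); line([x,y,.22],yaw,.2); print("t",robot.get_time_s())
E
python3 - <<'E'
from h import *
pick(.3897,.2793,.044,.033,15)
w=robot.get_gripper_width()*94
if 35<w<41:
    place(.6722,-.0087,.033)
    im,c=look(.6722,-.0087,YAW,"red",.046,"w_redplaced")
E
```

```text
width mm 37.47008278191962 F [-0.05  0.6  -0.8 ]
lifted: width mm 37.718080718076585 F [ 0.51 -0.91 -1.24] t 5.9417
down F [-0.17  0.37  0.03]
t 13.2167
w_redplaced red [322. 181.] 1583 centre [ 0.6707 -0.0032] r 0.0278
t 13.7167 q [-0.5   0.48  0.58  1.65 -0.29  1.1   0.17]
```

View pics/w_redplaced.png

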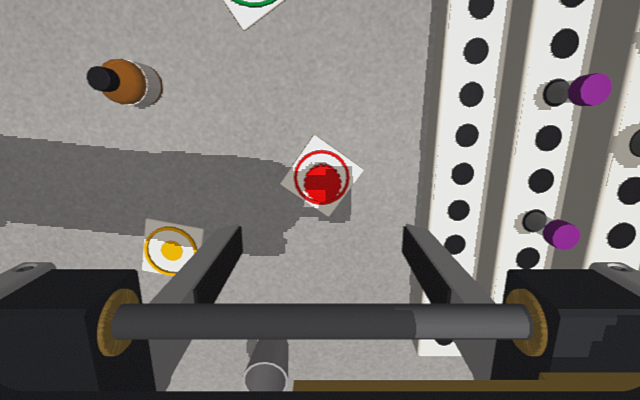

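The red pot stands in its seat: lid about (322,184), ring spanning columns 294–350, plate corners (315,135), (363,172), (281,184) and (332,216). I'll check the offset in numbers and look at yellow.

Run:
```python
from h import *
im,c=shot("wrist")
print("seat by plate", np.mean([ray(c,u,.006)[:2] for u in ((315,135),(363,172),(281,184),(332,216))],0).round(4))
m=mask(im,"red"); print("ring top/expected px",proj(c,[.6722,-.0087,.011]).round(1),"lid expected px",proj(c,[.6722,-.0087,.046]).round(1))
o=cv2.morphologyEx(m,cv2.MORPH_OPEN,np.ones((9,9),np.uint8))
for ct,s,b in blobs(o,200): print("lid",*[np.round(v,4) for v in rim(c,b,.046)],ct.round(1),s)
look(.514,-.422,YAW,"yellow",.084,"w_yel")
```

```text
seat by plate [ 0.6725 -0.011 ]
ring top/expected px [322.5 176.3] lid expected px [322.6 182.9]
lid [ 0.672  -0.0103] 0.0195 [322.4 184.1] [ 305  165   36   39 1153]
w_yel yellow [320. 195.] 1391 centre [ 0.5121 -0.4242] r 0.0192
t 15.6417 q [ 0.09  0.5   0.7   1.67 -0.35  1.1   0.89]
```

View pics/w_yel.png

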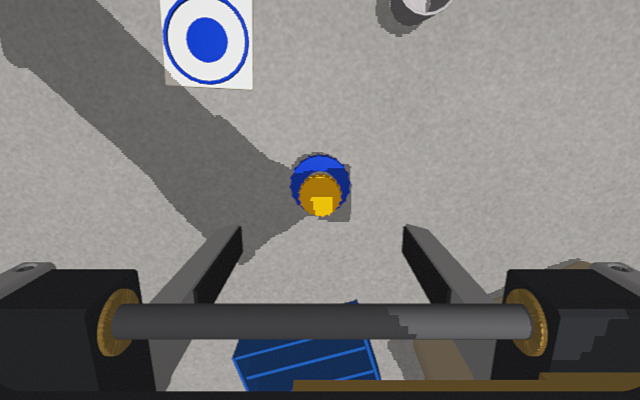

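Red is centred to within about 2 mm. The yellow lid is at (320,195) on the blue pot, r 19.2 mm. I'll place yellow, then measure and move blue.

```bash
cat >> h.py <<'E'
def big(x,y,col,fn):
    im,c=look(x,y,YAW,col,.044,fn)
    b=max(blobs(mask(im,col),1000),key=lambda t:-np.hypot(*(t[0]-proj(c,[x,y,.044]))))
    f,r=rim(c,b[2],.044); assert abs(r-.031)<.002 and np.hypot(*(f-[x,y]))<.02,(f,r); return f
E
python3 - <<'E'
from h import *
pick(.5121,-.4242,.044,.033,15)
assert 35<robot.get_gripper_width()*94<41
place(.4900,-.1002,.033)
look(.4900,-.1002,YAW,"yellow",.046,"w_yp")
f=big(.5125,-.423,"blue","w_blue")
print("blue",f)
pick(*f,0,.036,25)
assert 58<robot.get_gripper_width()*94<65
E
```

```text
width mm 37.557293877623 F [0.65 0.73 0.69]
lifted: width mm 37.7957622878549 F [ 0.26  0.66 -0.66] t 19.7
down F [ 0.02 -0.27 -0.89]
t 26.5833
w_yp yellow [322. 181.] 1609 centre [ 0.4882 -0.0941] r 0.0279
t 27.0833 q [-0.54  0.17  0.7   2.03 -0.13  0.98  0.22]
w_blue blue [321. 183.] 2757 centre [ 0.5118 -0.4234] r 0.0306
t 28.5583 q [ 0.03  0.53  0.81  1.67 -0.42  1.12  0.96]
blue [ 0.51180541 -0.42337381]
width mm 61.22007681901755 F [0.64 2.34 3.99]
lifted: width mm 61.236003911323216 F [ 0.75 -0.11 -1.2 ] t 32.7917
```

View pics/w_yp.png

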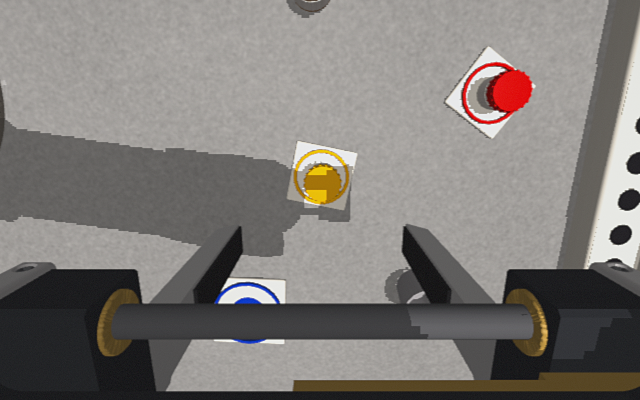

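Yellow is seated: lid about (322,184), ring centred on column 322, the same picture as red gave. Blue is held at 61 mm, so next I'll place it and then do green.

Run:
```python
from h import *
place(.3964,-.2765,.036)
look(.3964,-.2765,YAW,"blue",.05,"w_bp")
f=big(.392,.279,"green","w_green")
print("green",f)
pick(*f,0,.036,25)
assert 58<robot.get_gripper_width()*94<65
place(.6042,.2087,.036)
look(.6042,.2087,YAW,"green",.05,"w_gp")
a=[cv2.imread(f"pics/{n}.png")[80:260,200:450] for n in("w_bp","w_gp")]
cv2.imwrite("pics/bg.png",cv2.resize(np.hstack(a),(800,288)))
```

```text
down F [ 0.49  0.34 -2.1 ]
t 38.6417
w_bp blue [322. 181.] 3429 centre [ 0.3944 -0.2701] r 0.038
t 39.1417 q [-0.38  0.16  0.96  2.07 -0.16  0.98  0.67]
w_green green [322. 182.] 2723 centre [0.392 0.278] r 0.0303
t 41.3917 q [-1.1   0.12  0.38  2.06 -0.05  0.98 -0.7 ]
green [0.39201692 0.27802702]
width mm 61.31993431690246 F [-1.44 -0.79  4.77]
lifted: width mm 61.54282952499371 F [ 0.59  0.44 -1.44] t 45.625
down F [ 0.27  0.68 -0.9 ]
t 51.6583
w_gp green [322. 181.] 3280 centre [0.6032 0.2163] r 0.0378
t 52.1583 q [-0.79  0.41  0.47  1.72 -0.21  1.06 -0.25]
```

View pics/bg.png

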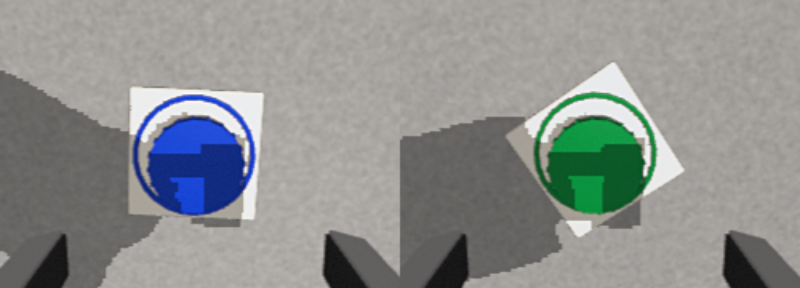

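Both large pots sit flat inside their rings: lids centred on the ring columns, with the row offset that parallax should give. I'll do an independent check of all four, and the bystanders, from the fixed cameras.

Run:
```python
from h import *
robot.goto([.3,.6,.25],ori(2.747)); robot.hold(.3)
im,c=shot("top"); cv2.imwrite("pics/top1.png",im[:,:,::-1])
im0=cv2.cvtColor(cv2.imread("pics/top0.png"),cv2.COLOR_BGR2RGB)
S=dict(red=(.6722,-.0087),yellow=(.49,-.1),green=(.6042,.209),blue=(.3964,-.2765))
for k,p in S.items():
    z=.046 if k in("red","yellow") else .05
    m=mask(im,k); u=proj(c,[*p,.01]).round().astype(int); w=np.zeros_like(m); w[u[1]-26:u[1]+26,u[0]-26:u[0]+26]=1
    o=cv2.morphologyEx(m*w,cv2.MORPH_OPEN,np.ones((5,5),np.uint8))
    for ct,s,b in blobs(o,60):
        f,r=rim(c,b,z); print(k,"lid",f.round(4),"r",r.round(4),"off mm",((f-p)*1e3).round(1))
for n,(u,v) in (("bottle",(279,222)),("beaker",(417,172)),("pink",(151,262))):
    sl=np.s_[v-18:v+18,u-18:u+18]; print(n,"phase shift px",np.round(cv2.phaseCorrelate(*[np.float32(cv2.cvtColor(i[sl],cv2.COLOR_RGB2GRAY)) for i in(im0,im)])[0],2))
s,_=shot("scene"); cv2.imwrite("pics/scene1.png",s[150:300,160:460,::-1].repeat(2,0).repeat(2,1)); print(robot.get_time_s())
```

```text
red lid [ 0.6732 -0.0075] r 0.0189 off mm [1.  1.2]
yellow lid [ 0.4929 -0.1   ] r 0.0199 off mm [2.9 0. ]
green lid [0.6048 0.2092] r 0.0295 off mm [0.6 0.2]
blue lid [ 0.398  -0.2759] r 0.0309 off mm [1.6 0.6]
bottle phase shift px [-0.04 -0.02]
beaker phase shift px [-0.04  0.03]
pink phase shift px [-0.09 -0.03]
54.3667
```

View pics/scene1.png

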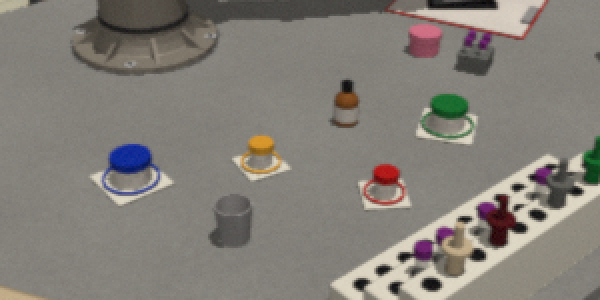

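View pics/top1.png

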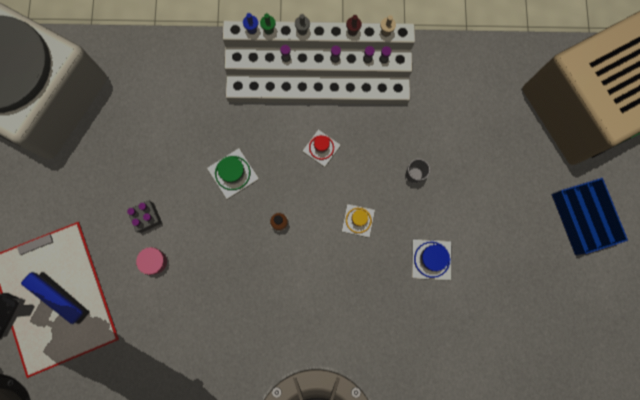

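Both views show all four pots upright inside their own rims: in the top view red is at (321,145), yellow (359,219), green (231,169) and blue (434,258). The bottle, beaker and pink pot have not moved. Handing in.

```bash
python3 -c "
from station import robot
robot.finish_job(); print('done')"
```

```text
the job is handed in; nothing more can be done
done
```

All four pots are standing in the seats of their own lid colour. I seated the red pot first, then yellow, blue and green, and handed the job in at about 54 s of the 120 s allowed.

- **Pot positions:** the final top-camera check put every pot within about 3 mm of its seat's centre, against a limit of 12 mm. The largest offset was yellow at 2.9 mm, which is close to what the camera calibration can resolve.
- **Upright and released:** the last top and scene pictures show all four pots upright inside their rims with the gripper clear of them.
- **Bystanders:** the amber bottle, steel beaker and pink look-alike each shifted less than 0.1 pixel between the first and last top pictures.

Two checks need a note. The wrist camera's automatic circle fits after each placing came out 5–8 mm off because they covered the lid and the seat ring together. I therefore relied on lid-only fits instead: wrist and top for red, top only for the others. I did not measure tilt or the final height on the plates in numbers, only by eye in the pictures.

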